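# Switch on the cloud night light at the desk power unit

### The arm

A 6-joint arm with a two-finger parallel gripper is mounted at the origin on the work surface. World frame = base frame: x ahead of the robot, y to its left, z up, the work surface at z = 0. Lengths are in m, angles in degrees, forces in N, time in s.
With the tool pointing down it reaches from about 0.325 to 0.775 m from the base axis. Payload 5.5 kg.
Tool frame: the origin (TCP) lies on the front face of the gripper's body, between the roots of the fingers; the fingertips stand 73 mm ahead of it and the grasp point (between the pads) lies 54 mm ahead of it; z points along the fingers, y is the direction in which the jaws open and shut (so a half turn about z gives the same grasp; the last joint's range is limited). The gripper opens to 85 mm and grips with 20 to 120 N. Pads are 22 mm wide; open, the fingers measure 114 mm over their backs; the gripper's body (76 mm by 85 mm) begins 54 mm behind the grasp point. The pads swing forward as they close: fully open they stand 13 mm farther back than shut.
Start: joints at [-75.671, 5.22, 70.514, -0, 104.267, -3.249], TCP at [0.181, -0.572, 0.304] pointing down, gripper open.
Joint ranges: [-164.24, 164.24], [-49.07, 125.15], [9.68, 141.18], [-86.29, 266.29], [3.28, 154.24], [-151.56, 151.56]. Speed limits (degrees/s): [147.25, 147.25, 172.46, 180, 180, 180].

### API

Orientations are given as [roll, pitch, yaw] about the fixed x, y, z axes, in that order (R = Rz(yaw) Ry(pitch) Rx(roll)).
In Python, from workcell import * gives the robot as it stands. The module is installed in compiled form; this text tells all that it offers.
- The arm moves only by the tool send_rows, never from a script. Its argument "moves" is a list of rows, each a list of 2 entries, a list of its own where there are three numbers: the shift along the tool's x, y, z in units of 25 mm (1.0 is 25 mm), then the turn about the tool's z in units of 5 degrees (1.0 is 5 degrees). A call has 1 to 10 rows; each row is the pose to reach, as a shift and turn from the pose commanded when the call began, along the tool's axes at that moment; what a row does not reach only later rows make up. A row lasts 1/10 s, in which the tool goes at most 50 mm and 8.59 degrees, less where a joint would pass 70% of its speed; a pose out of reach is approached as far as the arm can. A call with a gripper value outside its range is refused whole. "grip" is the opening, from 0 (shut) to 1 (fully open), set as the call begins (left out, the last holds). The fingers move at their own pace and stop on an object; "newtons" is the grip in N (left out, the last holds). Time passes only in rows, so rows that repeat a pose let the fingers close. It gives the time, the measured TCP pose, the force and the opening at its end, in the units of the state.
- get_state(): the state, without advancing time (a new reading comes with each control period).
- get_image(name): name is "scene" or "side" or "wrist"; returns the picture (400x640x3 uint8, blue, green, red); there is no depth.
- camera_model(name): a dict with "intrinsics" (3x3 intrinsics, pixels), "camera_from_world" (4x4, takes a point from world to camera coordinates). Camera axes: x right, y down, z forward; pixel columns grow to the right and rows downward; lengths in m; the calibration is good to about 2 mm. A picture is of the moment at which its call begins: read the wrist's pose just before it. camera_model takes no time and is no camera call; for the wrist camera it gives the pose at the moment of the call.
- job_done(): hands the job in, once; it reports no verdict.
Trained networks look in the newest picture that a camera, given by its name, has taken for a name from the list of things; names that differ only in an ending like _2 or _b are one class to them, and where a whole thing is asked for, a point or a joint stands for the part that bears it (a point fixed in the world has none). Each returns a list of dicts, best first, with "conf" (0 to 1); they miss things now and then, are a little off and sometimes report something else, mostly with a low value. They report only what shows in the picture. A call takes as long as a camera call. They do not tell look-alikes from the thing itself.
- boxes_of(query, camera): "point" ([x, y, z] in m, in the coordinates of the camera as it stood for that picture, good to about 4 mm: the middle of the surface that is visible of it).
- outline_of(query, camera): "mask" (400x640 bool, what is visible of it).
- spot_point(query, camera): "point" ([x, y, z] in m, in the coordinates of the camera as it stood for that picture, good to about 4 mm: a listed point, or the origin of a listed thing).
The state is a dict: "time": time; "joints": joint angles; "dq": joint speeds; "effort": joint torques, N m; "ee_pos": TCP position; "ee_rot": TCP orientation; "contact_force": force on the tool from outside, world axes, zero at the start; "wrist_torque": the same for the moment, N m; "width": opening from 0.0 (shut) to 1.0 (fully open).
Only numpy, scipy, OpenCV 4.12 (cv2) and the standard library are available. Lean on these libraries where they do the work, as an engineer would, in place of code of your own. Each camera call takes 0.05 s, during which the arm holds its last target. There are 200 camera calls.

### The job

Switch on the cloud-shaped night light at the desk power unit: with the fingertips, gently press the main switch over to on, and likewise the switch that belongs to the socket the cloud light is plugged into, then withdraw. Leave the other switches off, everything plugged in its place, and the box, the cloud frame and the cup where they are.

Things in the scene. Friction and masses are not known exactly. Their poses are not given: they have to be found in the camera images.
- unit: Grey desk power unit, 102 (x) by 340 mm (y), screwed down; top panel 45 mm above the desk. Origin: centre of its underside; x points away from the robot at yaw 0, y along it, z up. Four sockets in a row along y, 66 mm apart, at x = +25 mm; in front of each, at x = -22 mm, its own black rocker switch. A larger main switch ends the switch row at +y. All off at the start.
- main_mid (a point): Main switch: black rocker 34 (x) by 24 mm (y), larger than the rest, at the unit's +y end with no socket behind it. Origin: middle of the rocker, on its pivot, 2 mm above the panel; axes as the unit's. Shape and action as the other switches, but its raised end is 5.8 mm above the origin, 16 mm from it, and takes about 4 N.
- main (a joint): Main switch, rad: 0 = off, 0.35 = on (fully over). A rocker is a shallow V from the side. Off: its +x half lies level at the height of its origin, its -x half slopes up to a raised end. On: the -x half level, the +x half raised. Pressing the raised -x half down past the middle makes it snap over to on and stay.
- sw1_mid (a point): Switch of socket 1, the socket nearest the main switch: black rocker 30 (x) by 16 mm (y). Off, its -x end stands 5 mm above the origin, 14 mm from it, and takes about 3 N. Origin: middle of the rocker, on its pivot, 2 mm above the panel; axes as the unit's. Its socket's centre is 47 mm from it in +x. A fingertip reaching far over the middle would block the other half.
- sw1 (a joint): Switch of socket 1, rad: 0 = off, 0.35 = on (fully over). Acts as the main switch does.
- sw2_mid (a point): Switch of socket 2, number 2 counted from the main switch's end: black rocker 30 (x) by 16 mm (y), as that of socket 1. Origin: middle of the rocker, on its pivot, 2 mm above the panel; axes as the unit's. Its socket's centre is 47 mm from it in +x.
- sw2 (a joint): Switch of socket 2, rad: 0 = off, 0.35 = on (fully over). Acts as the main switch does.
- sw3_mid (a point): Switch of socket 3, number 3 counted from the main switch's end: black rocker 30 (x) by 16 mm (y), as that of socket 1. Origin: middle of the rocker, on its pivot, 2 mm above the panel; axes as the unit's. Its socket's centre is 47 mm from it in +x.
- sw3 (a joint): Switch of socket 3, rad: 0 = off, 0.35 = on (fully over). Acts as the main switch does.
- sw4_mid (a point): Switch of socket 4, number 4 counted from the main switch's end: black rocker 30 (x) by 16 mm (y), as that of socket 1. Origin: middle of the rocker, on its pivot, 2 mm above the panel; axes as the unit's. Its socket's centre is 47 mm from it in +x.
- sw4 (a joint): Switch of socket 4, rad: 0 = off, 0.35 = on (fully over). Acts as the main switch does.
- cloud: Cloud-shaped white plug-in night light, outline seen from above about 48 by 64 mm, flat side to -x and three bumps to +x, top 28 mm above the panel. Loose but seated by its 12 mm plug nose in one of the four sockets. Origin: on its axis at panel height, 45 mm above the desk. The switch that belongs to it is the one 47 mm from it in the unit's -x direction.
- dome: Plain round domed white plug-in night light, 52 mm across, top 29 mm above the panel. Loose but seated by its 12 mm plug nose in one of the four sockets. Origin: on its axis at panel height, 45 mm above the desk.
- charger: White cube phone charger, 42 by 42 mm, top 34 mm above the panel. Loose but seated by its 12 mm plug nose in one of the four sockets. Origin: on its axis at panel height, 45 mm above the desk.
- cap: White round socket cover, 37 mm across, sunk in an unused socket, with a small pull tab that ends 2 mm below the panel. Loose. Origin: on its axis at panel height, 45 mm above the desk.
- kit_box: White closed cardboard kit box with a blue band, 120 by 170 by 50 mm high, lying on the desk beyond the unit; loose. Origin: centre of its underside.
- frame: White empty cloud-shaped craft frame, a band 42 mm high and 3 mm thick, about 95 by 155 mm, lying on the desk past the unit's -y end; loose. Origin: near its middle, on the desk.
- cup: White paper cup, open, 76 mm across the rim, 100 mm high, standing on the desk beyond the unit; loose. Origin: centre of its underside.
There are look-alikes about, which are no part of the job. Leave any green or yellow look-alike of the dome alone.

How it is judged:
By the outcome, as a careful person would: the job done as asked, in the order asked, and still so for the second after the job is handed in, with the robot touching nothing.
It also fails if it takes over 35 s, if anything falls off the work surface, if the arm or the gripper's body presses on something with over 40 N, if the wrist force passes 120 N, or if a joint passes its speed limit or range.

## Working session

There is one attempt and no reset: what is moved stays moved. The work goes in short steps, Python scripts to look and compute and a tool call to move; the robot and the scene stay as the last step left them, time stands still between calls to the robot, and variables do not carry over. Pictures are saved under pics/ and viewed, about 8 in all and at most 12, crops included, and the job is handed in when it is done.

Besides the shell and the picture viewer there is one more tool, called as name(argument=value, ...), one argument or row to a line, values as JSON. send_rows: Moves the arm, as the interface text tells. Its arguments: {"type":"object","properties":{"moves":{"type":"array"},"grip":{"type":"number"},"newtons":{"type":"number"}},"required":["moves"]}

```bash
mkdir -p pics; cat > h.py <<'E'
from workcell import *
import numpy as np, cv2
from scipy.spatial.transform import Rotation as R
def w(cam,p):
    T=np.linalg.inv(camera_model(cam)["camera_from_world"]); return (T@np.r_[p,1])[:3]
def px(cam,P):
    m=camera_model(cam); c=(m["camera_from_world"]@np.r_[P,1])[:3]; u=m["intrinsics"]@c; return u[:2]/u[2]
E
python3 - <<'E'
from h import *
a=get_image("scene");b=get_image("side")
cv2.imwrite("pics/a.png",a);cv2.imwrite("pics/b.png",b)
s=get_state();print(s["time"],s["ee_pos"],s["ee_rot"],s["contact_force"])
for c in("scene","side"):
  for q in("unit","main_mid","sw1_mid","sw2_mid","sw3_mid","sw4_mid","cloud","dome","charger","cap"):
    for r in spot_point(q,c)[:2]: print(c,q,round(r["conf"],2),w(c,r["point"]).round(3),px(c,w(c,r["point"])).round())
print(get_state()["time"])
E
```

```text
0.1 [ 0.18116099 -0.57186269  0.30285762] [-1.79897710e+02 -4.04909706e-03  1.75770237e+01] [0.53240117 0.01548498 0.36217406]
scene unit 0.71 [ 0.588  0.018 -0.001] [335. 230.]
scene main_mid 0.64 [0.559 0.151 0.048] [383. 257.]
scene sw1_mid 0.89 [0.564 0.086 0.047] [362. 235.]
scene sw2_mid 0.72 [0.562 0.019 0.046] [345. 214.]
scene sw3_mid 0.63 [ 0.565 -0.046  0.047] [328. 195.]
scene sw4_mid 0.95 [ 0.569 -0.111  0.045] [312. 178.]
scene sw4_mid 0.7 [0.605 0.086 0.047] [347. 244.]
scene cloud 0.63 [ 0.615 -0.047  0.043] [310. 205.]
scene cloud 0.36 [ 0.64  -0.289 -0.002] [255. 158.]
scene dome 0.73 [0.614 0.277 0.009] [398. 328.]
scene dome 0.64 [0.457 0.18  0.012] [425. 252.]
scene charger 0.74 [ 0.616 -0.112  0.044] [295. 186.]
scene cap 0.58 [0.613 0.02  0.041] [327. 225.]
side unit 0.6 [ 0.587  0.013 -0.005] [315. 245.]
side unit 0.35 [ 0.569 -0.109  0.049] [344. 192.]
side main_mid 0.81 [0.559 0.151 0.051] [300. 284.]
side sw1_mid 0.83 [0.559 0.086 0.047] [314. 258.]
side sw2_mid 0.58 [0.565 0.017 0.042] [324. 234.]
side sw3_mid 0.62 [ 0.566 -0.045  0.049] [335. 211.]
side sw4_mid 0.91 [ 0.57  -0.112  0.05 ] [344. 191.]
side cloud 0.86 [ 0.616 -0.046  0.046] [313. 206.]
side dome 0.75 [0.446 0.066 0.014] [375. 279.]
side dome 0.75 [ 0.466 -0.018  0.012] [376. 245.]
side charger 0.7 [ 0.619 -0.102  0.045] [321. 190.]
side cap 0.51 [0.611 0.024 0.044] [302. 229.]
1.1
```

View images.

View pics/a.png

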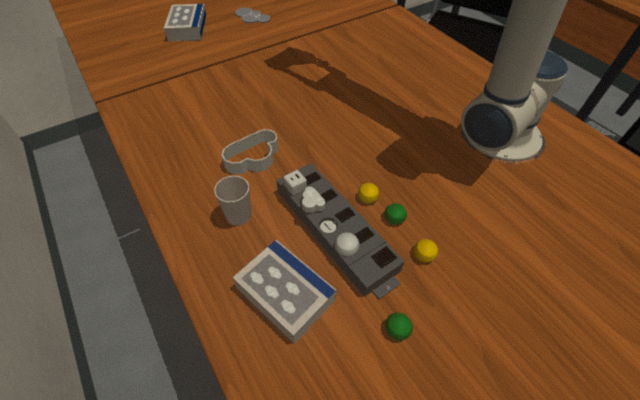

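View pics/b.png

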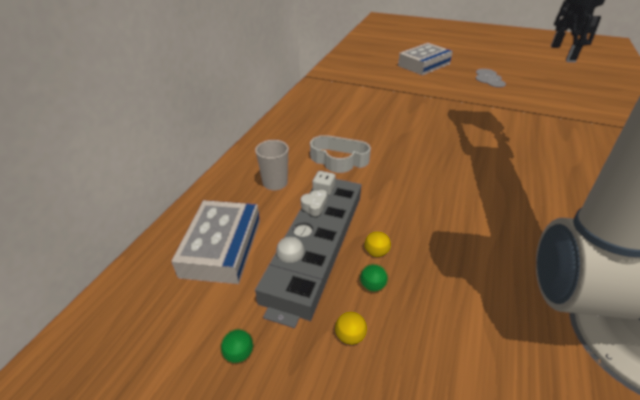

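The cloud light sits at scene (313,200) / side (314,202). It is between the charger in socket 4 and the round cap in socket 2, so it is in socket 3 and its switch is sw3. The dome is in socket 1, and the main switch is at the near end (scene 383,257). Next I'll move over the main switch with the fingers shut.

send_rows(
  moves=[
    [[22.5, -23.2, 4.0], 3.06],
    [[22.5, -23.2, 4.0], 3.06],
    [[22.5, -23.2, 4.0], 3.06],
    [[22.5, -23.2, 4.0], 3.06],
    [[22.5, -23.2, 4.0], 3.06],
    [[22.5, -23.2, 4.0], 3.06],
    [[22.5, -23.2, 4.0], 3.06],
    [[22.5, -23.2, 4.0], 3.06],
    [[22.5, -23.2, 4.0], 3.06],
    [[22.5, -23.2, 4.0], 3.06],
  ],
  grip=0,
  newtons=20,
)

```text
time: 2.1
ee_pos: [0.4034, -0.1261, 0.2426]
ee_rot: [180.0, -0.1, 2.3]
contact_force: [1.2, -0.5, 0.2]
width: -0.001
```

send_rows(
  moves=[
    [[5.8, -10.6, 1.6], 0],
    [[5.8, -10.6, 1.6], 0],
    [[5.8, -10.6, 1.6], 0],
    [[5.8, -10.6, 1.6], 0],
    [[5.8, -10.6, 1.6], 0],
    [[5.8, -10.6, 1.6], 0],
    [[5.8, -10.6, 1.6], 0],
    [[5.8, -10.6, 1.6], 0],
    [[5.8, -10.6, 1.6], 0],
  ],
)

```text
time: 3.0
ee_pos: [0.5372, 0.1418, 0.2027]
ee_rot: [180.0, -0.0, 2.3]
contact_force: [-0.9, -0.2, 0.0]
width: -0.005
```

```bash
python3 - <<'E'
from h import *
s=get_state();print(s["time"],s["ee_pos"].round(4),s["ee_rot"].round(2),s["contact_force"].round(2))
a=get_image("wrist")
for q in("main_mid","sw1_mid","sw2_mid","sw3_mid","cloud"):
    for r in spot_point(q,"wrist")[:2]: print(q,round(r["conf"],2),w("wrist",r["point"]).round(4),px("wrist",w("wrist",r["point"])).round())
cv2.imwrite("pics/c.png",a)
E
```

```text
3.0 [0.5372 0.1418 0.2027] [179.97  -0.     2.26] [-0.86 -0.22  0.01]
main_mid 0.56 [0.5543 0.1518 0.0509] [305. 181.]
main_mid 0.33 [ 0.6137 -0.0416  0.0456] [598. 103.]
sw1_mid 0.55 [0.5605 0.0868 0.0471] [398. 174.]
sw2_mid 0.75 [0.5636 0.0169 0.0492] [499. 174.]
sw3_mid 0.59 [ 0.5682 -0.0465  0.0476] [590. 171.]
cloud 0.88 [ 0.6148 -0.0426  0.0437] [598. 101.]
```

View pics/c.png

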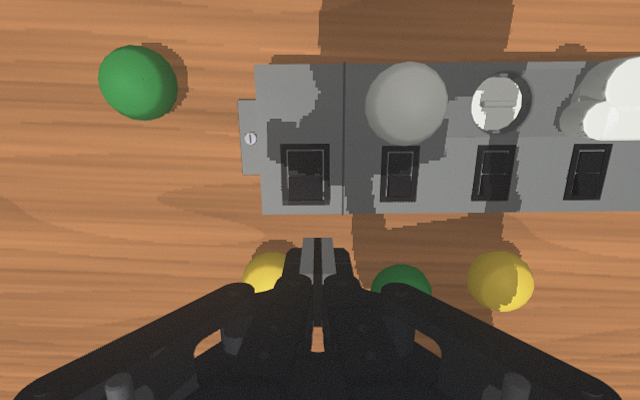

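The wrist view shows the main rocker frame centred at about (305,174), sw1 at (400,173), sw2 at (494,172) and sw3 at (588,171), with the cloud at (610,100) in line with sw3. The panel edges are near rows 64 and 213.

```bash
python3 - <<'E'
from h import *
m=camera_model("wrist");T=np.linalg.inv(m["camera_from_world"]);K=np.linalg.inv(m["intrinsics"])
for n,p in dict(main=(305,174.5),sw1=(400.5,173.5),sw2=(494.5,172.5),sw3=(588,171.5),edgeNear=(305,213),edgeFar=(305,64),L=(263,190),seam=(344,140)).items():
    d=T[:3,:3]@K@np.r_[p,1];o=T[:3,3];print(n,(o+d*(.045-o[2])/d[2]).round(4))
s=get_state();print(s["ee_pos"],s["joints"].round(1))
for z in(.055,.063,.073,.086):print(z,px("wrist",s["ee_pos"]-[0,0,z]).round())
E
```

```text
main [0.5576 0.1523 0.045 ]
sw1 [0.5609 0.0848 0.045 ]
sw2 [0.5641 0.0185 0.045 ]
sw3 [ 0.5673 -0.0473  0.045 ]
edgeNear [0.5289 0.1515 0.045 ]
edgeFar [0.6306 0.1543 0.045 ]
L [0.5451 0.1821 0.045 ]
seam [0.5828 0.1261 0.045 ]
[0.53725166 0.14154579 0.20307479] [11.3 -1.5 87.5 -0.  93.9 99.1]
0.055 [320. 272.]
0.063 [320. 264.]
0.073 [320. 254.]
0.086 [320. 243.]
```

send_rows(
  moves=[
    [[0.25, -0.36, 0.8], 0.1],
    [[0.25, -0.36, 1.6], 0.1],
    [[0.25, -0.36, 2.2], 0.1],
    [[0.25, -0.36, 2.2], 0.1],
    [[0.25, -0.36, 2.2], 0.1],
  ],
)

```text
time: 3.8
ee_pos: [0.5431, 0.1514, 0.1477]
ee_rot: [180.0, 0.0, 1.8]
contact_force: [0.1, -0.8, 0.1]
width: 0.001
```

```bash
python3 - <<'E'
from h import *
s=get_state();print(s["time"],s["ee_pos"].round(4),s["ee_rot"].round(2),s["contact_force"].round(2))
cv2.imwrite("pics/d.png",np.hstack([get_image("wrist")[100:300,170:470],get_image("side")[200:400,170:470]]))
E
```

```text
3.8 [0.5431 0.1514 0.1477] [1.80e+02 1.00e-02 1.76e+00] [ 0.11 -0.81  0.11]
```

View pics/d.png

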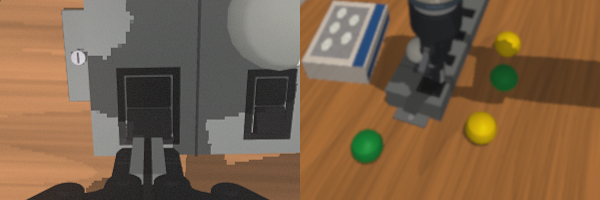

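The fingertips are centred over the near half of the main rocker (crop 148,130). Descending in small steps.

send_rows(
  moves=[
    [[0, 0, 0.15], 0],
    [[0, 0, 0.3], 0],
    [[0, 0, 0.45], 0],
    [[0, 0, 0.6], 0],
    [[0, 0, 0.7], 0],
    [[0, 0, 0.7], 0],
  ],
)

```text
time: 4.5
ee_pos: [0.5429, 0.1517, 0.1293]
ee_rot: [180.0, 0.1, 1.8]
contact_force: [-0.3, -0.3, -1.6]
width: 0.001
```

send_rows(
  moves=[
    [[0, 0, 0.06], 0],
    [[0, 0, 0.12], 0],
    [[0, 0, 0.16], 0],
    [[0, 0, 0.2], 0],
    [[0, 0, 0.2], 0],
  ],
)

```text
time: 5.0
ee_pos: [0.5433, 0.1517, 0.1254]
ee_rot: [-180.0, -0.0, 1.8]
contact_force: [-1.0, 0.1, 1.6]
width: 0.007
```

send_rows(
  moves=[
    [[0, 0, 0.04], 0],
    [[0, 0, 0.08], 0],
    [[0, 0, 0.12], 0],
    [[0, 0, 0.12], 0],
  ],
)

```text
time: 5.4
ee_pos: [0.5431, 0.1517, 0.1213]
ee_rot: [180.0, 0.0, 1.8]
contact_force: [0.9, -0.0, -0.1]
width: 0.003
```

send_rows(
  moves=[
    [[0, 0, 0.04], 0],
    [[0, 0, 0.06], 0],
    [[0, 0, 0.06], 0],
  ],
)

```text
time: 5.7
ee_pos: [0.5432, 0.1517, 0.1202]
ee_rot: [180.0, 0.0, 1.8]
contact_force: [0.0, -0.6, -0.4]
width: 0.001
```

```bash
python3 - <<'E'
from h import *
s=get_state();print(s["time"],s["ee_pos"].round(4),s["contact_force"].round(2))
cv2.imwrite("pics/e.png",cv2.resize(get_image("wrist")[130:270,220:420],None,fx=3,fy=3))
E
```

```text
5.7 [0.5432 0.1517 0.1202] [ 0.03 -0.57 -0.4 ]
```

View pics/e.png

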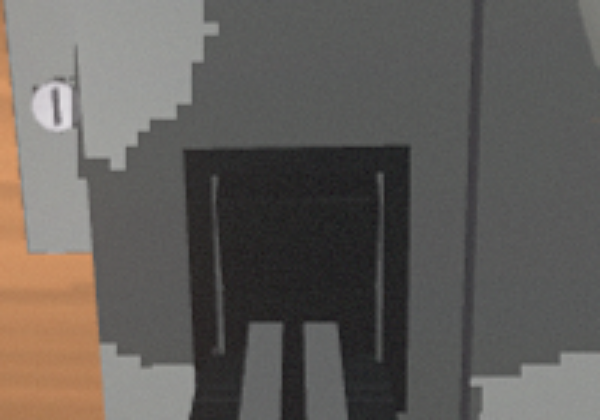

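send_rows(
  moves=[
    [[0, 0, -0.4], 0],
    [[0, 0, -1.8], 0],
    [[0, 0, -3.2], 0],
    [[0, 0, -3.2], 0],
    [[0, 0, -3.2], 0],
  ],
)

```text
time: 6.25
ee_pos: [0.5438, 0.1518, 0.2026]
ee_rot: [-180.0, -0.2, 1.8]
contact_force: [-0.1, 0.2, -0.8]
width: 0.001
```

```bash
python3 - <<'E'
from h import *
s=get_state();print(s["time"],s["ee_pos"].round(4),s["contact_force"].round(2))
a=cv2.imread("pics/c.png")[130:220,260:430];b=get_image("wrist")[130:240,250:420]
a=cv2.copyMakeBorder(a,0,20,0,0,cv2.BORDER_CONSTANT)
cv2.imwrite("pics/f.png",cv2.convertScaleAbs(cv2.resize(np.hstack([a,b]),None,fx=2.3,fy=2.3,interpolation=2),alpha=2.2))
E
```

```text
6.25 [0.5438 0.1518 0.2026] [-0.13  0.18 -0.8 ]
```

View pics/f.png

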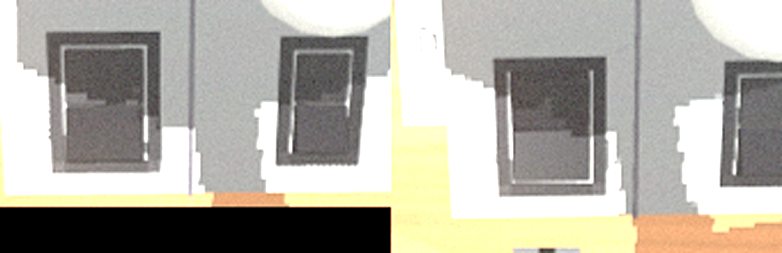

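The bright gap line moved from the far end (before, left) to the near end (after, right), so the main rocker has flipped to on. Sw1 looks unchanged. On to sw3.

send_rows(
  moves=[
    [[0.02, 2.0, 0], -0.2],
    [[0.05, 4.0, 0], -0.2],
    [[0.07, 6.0, 0], -0.2],
    [[0.09, 8.0, 0], -0.2],
    [[0.09, 8.0, 0], -0.2],
    [[0.09, 8.0, 0], -0.2],
  ],
)

```text
time: 6.9
ee_pos: [0.5511, -0.0492, 0.1989]
ee_rot: [-179.9, 0.2, 2.6]
contact_force: [0.6, 0.3, -0.4]
width: 0.001
```

```bash
python3 - <<'E'
from h import *
s=get_state();print(s["time"],s["ee_pos"].round(4),s["ee_rot"].round(2),s["contact_force"].round(2))
a=get_image("wrist")
for q in("sw3_mid","cloud"):
    for r in spot_point(q,"wrist")[:2]: print(q,round(r["conf"],2),w("wrist",r["point"]).round(4),px("wrist",w("wrist",r["point"])).round())
cv2.imwrite("pics/g.png",cv2.convertScaleAbs(a,alpha=1.7))
print(px("wrist",[.5673,-.0473,.045]))
E
```

```text
6.9 [ 0.5511 -0.0492  0.1989] [-1.7994e+02  1.5000e-01  2.6100e+00] [ 0.6   0.26 -0.44]
sw3_mid 0.67 [ 0.5682 -0.0429  0.0474] [314. 181.]
cloud 0.56 [ 0.6178 -0.0382  0.0455] [311. 107.]
[320.89853499 181.90242144]
```

View pics/g.png

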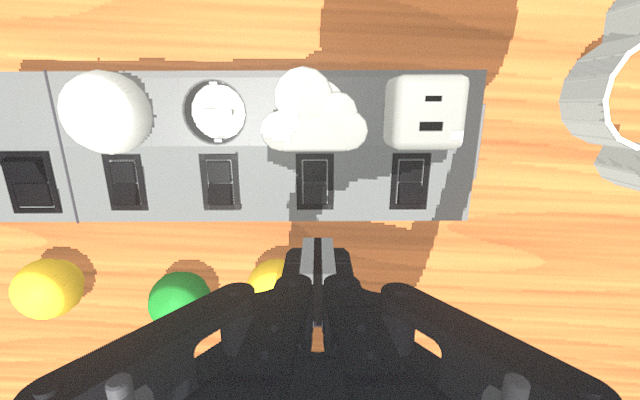

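The wrist view shows the cloud at (313,110) directly behind sw3, whose frame is centred at (315,181). The fingers sit at column 319, so they need about 4 mm towards +y.

send_rows(
  moves=[
    [[0.08, -0.2, 0.7], 0],
    [[0.08, -0.2, 1.4], 0],
    [[0.08, -0.2, 2.0], 0],
    [[0.08, -0.2, 2.4], 0],
    [[0.08, -0.2, 2.6], 0],
    [[0.08, -0.2, 2.75], 0],
    [[0.08, -0.2, 2.75], 0],
  ],
)

```text
time: 7.75
ee_pos: [0.5534, -0.043, 0.1317]
ee_rot: [-180.0, 0.0, 2.8]
contact_force: [-0.2, 0.4, 0.4]
width: 0.004
```

send_rows(
  moves=[
    [[-0.04, 0, 0.08], 0],
    [[-0.04, 0, 0.16], 0],
    [[-0.04, 0, 0.22], 0],
    [[-0.04, 0, 0.28], 0],
    [[-0.04, 0, 0.28], 0],
  ],
)

```text
time: 8.25
ee_pos: [0.5525, -0.0432, 0.1248]
ee_rot: [180.0, -0.0, 2.8]
contact_force: [-0.5, -0.4, 0.4]
width: -0.003
```

send_rows(
  moves=[
    [[0, 0, 0.04], 0],
    [[0, 0, 0.08], 0],
    [[0, 0, 0.12], 0],
    [[0, 0, 0.16], 0],
    [[0, 0, 0.16], 0],
  ],
)

```text
time: 8.75
ee_pos: [0.5523, -0.043, 0.1201]
ee_rot: [-180.0, 0.0, 2.8]
contact_force: [0.8, -0.4, -0.2]
width: -0.002
```

Same depth as for the main switch. Lifting straight up and checking.

send_rows(
  moves=[
    [[0, 0, -0.4], 0],
    [[0, 0, -1.8], 0],
    [[0, 0, -3.2], 0],
    [[0, 0, -4.0], 0],
    [[0, 0, -4.0], 0],
    [[0, 0, -4.0], 0],
  ],
)

```text
time: 9.35
ee_pos: [0.5525, -0.0431, 0.2211]
ee_rot: [180.0, -0.1, 2.8]
contact_force: [0.2, -0.0, -0.4]
width: -0.001
```

```bash
python3 - <<'E'
from h import *
s=get_state();print(s["time"],s["ee_pos"].round(4),s["contact_force"].round(2))
a=get_image("wrist")
cv2.imwrite("pics/i.png",cv2.convertScaleAbs(cv2.resize(a[60:250,0:520],None,fx=1.53,fy=1.53,interpolation=2),alpha=2))
E
```

```text
9.35 [ 0.5525 -0.0431  0.2211] [ 0.24 -0.02 -0.38]
```

View pics/i.png

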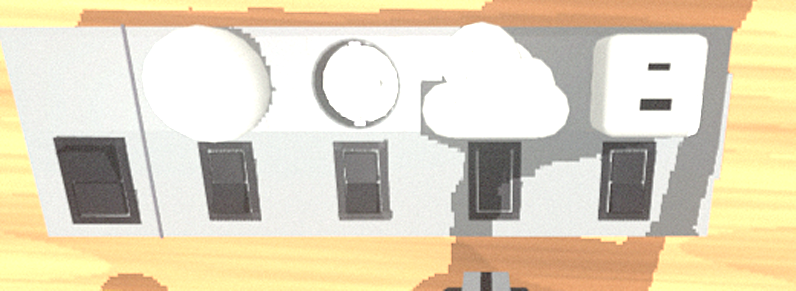

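Main and sw3 now show the gap line at their near ends, so both are on. Sw1, sw2 and sw4 still show it at the far end, so they are off. All four inserts are in place. Withdrawing further and handing in.

send_rows(
  moves=[
    [[-1, 0, -2], 0],
    [[-2, 0, -3], 0],
    [[-2, 0, -3], 0],
    [[-2, 0, -3], 0],
  ],
)

```text
time: 9.8
ee_pos: [0.5022, -0.0455, 0.2952]
ee_rot: [-180.0, -0.0, 2.8]
contact_force: [-0.5, 0.1, -1.3]
width: 0.003
```

```bash
python3 - <<'E'
from h import *
get_image("side")
for q in("cloud","charger","kit_box","cup","frame"):
    for r in spot_point(q,"side")[:1]: print(q,round(r["conf"],2),w("side",r["point"]).round(3))
s=get_state();print(s["time"],s["ee_pos"].round(3),s["contact_force"].round(1))
print(job_done())
E
```

```text
cloud 0.89 [ 0.617 -0.049  0.044]
charger 0.89 [ 0.62  -0.106  0.05 ]
kit_box 0.85 [0.761 0.093 0.002]
cup 0.95 [ 0.757 -0.14   0.   ]
frame 0.96 [ 0.64  -0.292  0.   ]
10.1 [ 0.503 -0.045  0.294] [ 0.3 -0.7 -0.3]
the job is handed in; nothing more can be done
None
```

I pressed the main switch over to on, then the switch of socket 3, where the cloud light is plugged in. I withdrew and handed the job in at about 10 s.

- **Switches:** the last wrist picture showed main and switch 3 flipped to on, and switches 1, 2 and 4 still off. The force readings at the ends of the moves were too small to show either snap, so this rests on the pictures alone. I did not check for a glow from the light itself.
- **Plugged-in items:** the cloud, dome, charger and socket cover were all still in their sockets. The cloud and charger read within a few mm of their starting positions.
- **Box, frame and cup:** the arm did not go near them. The frame was found at the end within a few mm of an early low-confidence reading. I had not measured the box or cup at the start, so I have no before-and-after comparison for those two.

No check failed or disagreed. The highest force I read at the end of any move was about 2 N.

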